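# Put the dotting stick away in its leaning tube

### The job

Take the slim straight dotting stick (not the ball-headed dabber beside it) out of the wooden drying block and put it, tapered end down, into the leaning storage tube. Push it fully home against the stiff follower inside, until its end is flush with the tube's rim, and only then swing the tube's flip cap shut over it. Leave the dabber, the little horse, the pot and the bottle where they stand.

Things in the scene. Friction and masses are not known exactly. Their poses are not given: they have to be found in the camera images.
- stick: The slim dotting stick: plain turned light wood, straight round rod 14 mm in diameter and 130 mm long, the lowest 8 mm tapering to 9 mm. It starts upright in one of the two holes of the drying block, 40 mm deep in it, 90 mm showing. Origin at the centre of its tapered lower end; its z axis runs up along the rod.
- stick_top (a point): Centre of the stick's flat upper end, 130 mm from the tapered end.
- dabber: The dabber, which stays put: same light wood and 14 mm shank, but with a ball head 34 mm in diameter on top; 128 mm long. It stands in the other hole of the block. Origin at the centre of its lower end, z up.
- block: Drying block, fixed: medium brown wood, 70 x 150 x 50 mm (x, y, z). Two holes 17 mm in diameter and 40 mm deep in its top, at y = -40 and +40 mm in its own frame. Origin at the centre of its underside.
- rack: Tube stand, fixed: medium brown wood, base 125 x 100 x 14 mm, with two upright cheeks that hold the tube between them and end about 50 mm below its mouth. Origin at the centre of its underside.
- tube: Storage tube, fixed in the stand: bare aluminium, leaning 30 degrees from vertical with its mouth towards the robot's side. Outside diameter 34 mm, bore 20 mm. Origin at the centre of the open mouth, level with the rim (about 152 mm above the table); its z axis points out of the mouth along the bore, its y axis towards the cap's hinge.
- follower (a joint): Stiff sliding follower hidden in the bore, on which the stick comes to stand: its top lies 60 mm below the rim at 0 and 130 mm at its stop at 0.070 (m); starts at 0 to 0.020. About 3 N moves it and it stays where it is pushed. At its stop the stick's end is flush with the rim.
- cap (a joint): Angle of the tube's flip cap in rad: 0 shut, 1.7 to 2.1 open at the start, 2.2 its stop. The hinge line is parallel to the tube's x axis through (0, 24, 4) mm in the tube's frame. Open, the cap sticks up beside the mouth on the +y side. The light stiff hinge stays where it is left; closed fingers can push the cap over and press it down.
- cap_tab (a point): Point on the cap's outer face (the top when shut), on its thumb tab, 55 mm from the hinge. The cap is an aluminium plate 5 mm thick, 38 mm wide, reaching 46 mm from the hinge; the tab, 20 mm wide, goes on to 59 mm. Shut, it lies towards the tube's -y side, underside 4 mm above the rim, top 9 mm.
- horse: Bystander: red wooden horse, about 90 mm long, 30 mm wide and 125 mm tall. Origin at the centre of its underside.
- pot: Bystander: white paint pot, 48 mm in diameter, 50 mm tall. Origin at the centre of its underside.
- bottle: Bystander: white plastic bottle, 60 mm in diameter, 130 mm tall. Origin at the centre of its underside.
Mind the look-alikes: they are no part of the job. Leave any black look-alike of the rack alone.

How it is judged:
By the outcome, as a careful person would: the job done as asked, in the order asked, and still so for the second after the job is handed in, with the robot touching nothing.
It also fails if it takes over 54 s, if anything falls off the work surface, if the arm or the gripper's body presses on something with over 40 N, if the wrist force passes 120 N, or if a joint passes its speed limit or range.

### The arm

A 6-joint arm with a two-finger parallel gripper is mounted at the origin on the work surface. World frame = base frame: x ahead of the robot, y to its left, z up, the work surface at z = 0. Lengths are in mm, angles in degrees, forces in N, time in s.
With the tool pointing down it reaches from about 300 to 850 mm from the base axis. Payload 4.2 kg.
Tool frame: the origin (TCP) lies midway between the tips of the shut fingers; the grasp point (between the pads) lies env.hold_point_z behind it (env.hold_point_z is the distance from the TCP to the grasp point, in mm); z points along the fingers, y is the line along which they close (so a half turn about z gives the same grasp; the last joint's range is limited). The gripper opens to 91 mm and grips with 3 to 60 N. Pads are 32 mm wide; open, the fingers measure 118 mm over their backs; the gripper's body (76 mm by 178 mm) begins 60 mm behind the grasp point.
Start: joints at [-69.614, 18.312, 89.639, -0, 72.044, -1.146], TCP at [211.039, -534.889, 213.976] pointing down, gripper open.
Joint ranges: [-177.97, 177.97], [-48.28, 115.42], [12.27, 149.76], [-77.06, 257.06], [2.81, 150.46], [-146.56, 146.56]. Speed limits (degrees/s): [147.25, 147.25, 180, 180, 180, 180].

### API

Orientations are given as [roll, pitch, yaw] about the fixed x, y, z axes, in that order (R = Rz(yaw) Ry(pitch) Rx(roll)).
In Python, from workcell import env, viewer, spotter gives the robot as it stands.
- The arm moves only by the tool apply_moves, never from a script. Its arguments are lists of equal length, an entry for each row: "delta_pos": the shift along the world's x, y, z normalised to -1 to 1, where 1 is 120 mm, a list of three; "rot": the turn, a rotation vector about the world's x, y, z normalised to -1 to 1, where 1 is 1.5 rad, a list of three; "hand": the opening, from 0 (shut) to 1 (fully open). A call has 1 to 10 rows; each row is the pose to reach, as a shift and turn from the pose commanded when the call began; what a row does not reach only later rows make up. A row lasts 1/12 s, in which the tool goes at most 41.7 mm and 7.16 degrees, less where a joint would pass 70% of its speed; a pose out of reach is approached as far as the arm can. A call with a number of a shift or a turn outside -1 to 1 is refused whole. A call with a gripper value outside its range is refused whole. The fingers move at their own pace and stop on an object; "newtons" is the grip in N (left out, the last holds). Time passes only in rows, so rows that repeat a pose let the fingers close. It gives the time, the measured TCP pose, the force, the opening and the grip force at its end, in the units of the state.
- env.state(): the state, without advancing time (a new reading comes with each control period).
- viewer.grab_frame(name): name is "scene" or "top"; returns a dict with "pixels" (384x512x3 uint8, red, green, blue), "camera_matrix" (3x3 intrinsics, pixels), "R" (3x3) and "t" (3): a world point X has camera coordinates R X + t. Camera axes: x right, y down, z forward; pixel columns grow to the right and rows downward; lengths in mm; the calibration is good to about 2 mm. A picture is of the moment at which its call begins. There is no depth.
- env.job_done(): hands the job in; it is judged then, once.
Trained networks look in a picture, given as the dict that the camera call returned (one of the last four; its "shot" number tells which), for a name from the list of things; names that differ only in an ending like _2 or _b are one class to them, and where a whole thing is asked for, a point or a joint stands for the part that bears it (a point fixed in the world has none). Each returns a list of dicts, best first, with "score" (0 to 1); they miss things now and then, are a little off and sometimes report something else, mostly with a low value. They report only what shows in the picture. A call takes as long as a camera call. They do not tell look-alikes from the thing itself.
- spotter.trace(picture, query): "mask" (384x512 bool, what is visible of it) and "box" ([centre column, centre row, width, height] in pixels, round what is visible of it).
- spotter.landmark_of(picture, query): "position" ([column, row] in pixels: a listed point, or the origin of a listed thing).
The state is a dict: "time_s": time; "qpos": joint angles; "qvel": joint speeds; "effort": joint torques, N m; "ee_pos": TCP position; "ee_rot": TCP orientation; "force": force on the tool from outside, world axes, zero at the start; "torque": the same for the moment, N m; "gripper_width": finger opening in mm; "gripper_force": force on a finger pad.
Only numpy, scipy, OpenCV 4.12 (cv2) and the standard library are available. Lean on these libraries where they do the work, as an engineer would, in place of code of your own. Each camera call takes 0.05 s, during which the arm holds its last target. There are 200 camera calls.

## Working session

There is one attempt and no reset: what is moved stays moved. The work goes in short steps, Python scripts to look and compute and a tool call to move; the robot and the scene stay as the last step left them, time stands still between calls to the robot, and variables do not carry over. Pictures are saved under pics/ and viewed, at most 10 in all, crops included, and the job is handed in when it is done.

Besides the shell and the picture viewer there is one more tool, called as a command line: name --argument value ..., lists and objects as JSON in quotes. apply_moves: Moves the arm, as the interface text tells. Its arguments: {"type":"object","properties":{"delta_pos":{"type":"array"},"rot":{"type":"array"},"hand":{"type":"array"},"newtons":{"type":"number"}},"required":["delta_pos","rot","hand"]}

```bash
ls; mkdir -p pics; python3 - <<'E'
from workcell import env, viewer, spotter
import cv2,numpy as np
print(env.state()); print(env.hold_point_z)
ims=[]
for n in("scene","top"):
    f=viewer.grab_frame(n); cv2.imwrite(f"pics/{n}0.png",f["pixels"][:,:,::-1])
    print(n,f["camera_matrix"],f["R"],f["t"])
    for q in("stick","stick_top","dabber","block","rack","tube","cap_tab","horse","pot","bottle"):
        print(q,[(np.round(d["position"]).tolist(),round(d["score"],2)) for d in spotter.landmark_of(f,q)][:4])
E
```

```text
pics
{'time_s': 0.0, 'qpos': array([-6.96114910e+01,  1.83508900e+01,  8.97070288e+01, -2.50840600e-03,
        7.20438898e+01, -1.14611982e+00]), 'qvel': array([ 0.00704189,  0.01835822, -0.0798147 ,  0.01721062,  0.08415197,
        0.04862156]), 'effort': array([-3.25532192e-04, -4.12468994e+01, -2.31970525e+01,  7.25429133e-02,
        4.57368081e-02, -1.45652607e-04]), 'ee_pos': array([ 210.86846923, -534.38706169,  213.12359657]), 'ee_rot': array([-1.79898164e+02,  3.47975673e-04,  2.15354045e+01]), 'force': array([-0.17481236,  0.51133051,  0.28039684]), 'torque': array([ 0.00347246,  0.04641866, -0.0078679 ]), 'gripper_force': 0.0, 'gripper_width': 90.93081552259817}
18.8
scene [[357.95438472   0.         253.41494643]
 [  0.         357.95438472 191.76046745]
 [  0.           0.           1.        ]] [[ 0.4615923   0.8868556   0.02048623]
 [ 0.55994594 -0.27337466 -0.78212968]
 [-0.68803567  0.37249622 -0.62277883]] [-262.95518371 -223.90995758 1256.298876  ]
stick [([199.0, 232.0], 0.78)]
stick_top [([191.0, 186.0], 0.72)]
dabber [([169.0, 244.0], 0.56)]
block [([185.0, 24
[... 458 characters left out ...]
0.           0.           1.        ]] [[ 0.02291531 -0.99970865  0.00758282]
 [-0.98076408 -0.02395045 -0.19372194]
 [ 0.19384711 -0.00299776 -0.98102717]] [-14.04742981 562.54088009 848.43471081]
stick [([310.0, 208.0], 0.53)]
stick_top [([316.0, 205.0], 0.39)]
dabber [([338.0, 209.0], 0.59)]
block [([322.0, 211.0], 0.93)]
rack [([161.0, 151.0], 0.9), ([205.0, 279.0], 0.67), ([120.0, 258.0], 0.63)]
tube [([146.0, 148.0], 0.75), ([100.0, 273.0], 0.64), ([204.0, 298.0], 0.58)]
cap_tab [([112.0, 271.0], 0.73), ([120.0, 164.0], 0.63), ([218.0, 291.0], 0.56), ([309.0, 205.0], 0.2)]
horse [([264.0, 246.0], 0.65), ([269.0, 114.0], 0.57)]
pot [([261.0, 245.0], 0.6)]
bottle [([352.0, 138.0], 0.87)]
```

```bash
python3 - <<'E'
import cv2
for n in("scene","top"):
    a=cv2.imread(f"pics/{n}0.png"); cv2.imwrite(f"pics/{n}0b.png",cv2.resize(a,(800,600),interpolation=cv2.INTER_CUBIC))
E
```

```text
(no output)
```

View pics/scene0b.png

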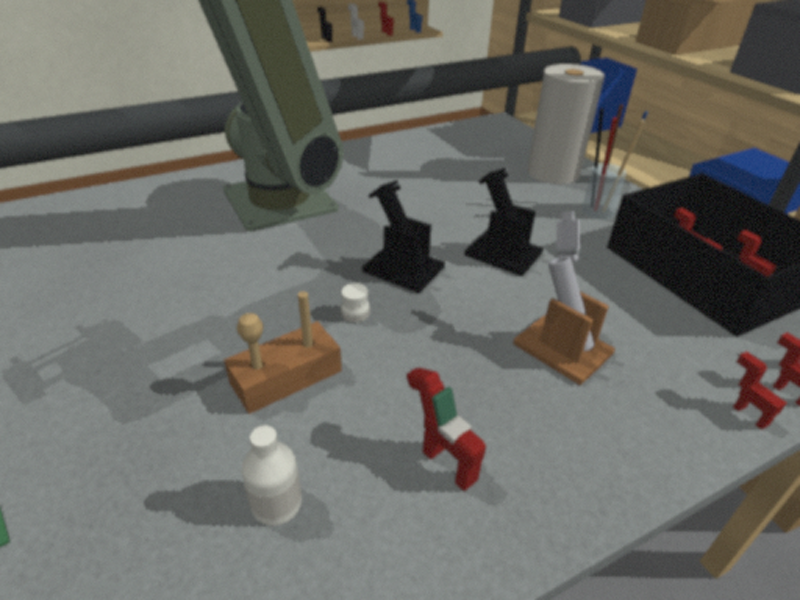

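View pics/top0b.png

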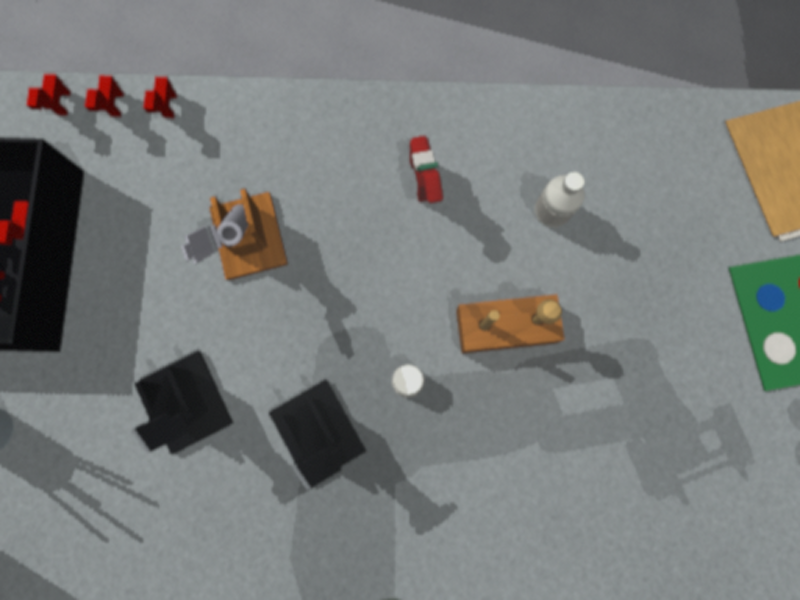

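The only stick candidates are the slim rod at scene (195,200), top (315,203), and the ball-headed dabber at scene (160,215), top (351,199). The plain rod is the one to take. The brown rack with the aluminium tube is at scene (361,200), top (150,150). Two black racks at scene (258,160) and (322,150) are look-alikes. Next I'll triangulate and check one close crop.

```bash
cat > h.py <<'E'
from workcell import env, viewer, spotter
import cv2,numpy as np
from scipy.optimize import least_squares
def grab(): return {n:viewer.grab_frame(n) for n in("scene","top")}
def proj(f,X):
    X=np.atleast_2d(X); c=X@np.array(f["R"]).T+np.array(f["t"]); p=c@np.array(f["camera_matrix"]).T
    return p[:,:2]/p[:,2:]
def tri(F,uvs,X0=(500,0,100)):
    r=least_squares(lambda X:np.concatenate([proj(F[n],X)[0]-uvs[n] for n in uvs]),X0); return r.x,np.abs(r.fun).max()
def onz(f,uv,z):
    return least_squares(lambda p:proj(f,[p[0],p[1],z])[0]-uv,(500,0)).x
E
python3 - <<'E'
from h import *
F=grab()
L={q:{n:spotter.landmark_of(F[n],q) for n in F} for q in("stick_top","stick","dabber","block","rack","tube","cap_tab","pot","horse","bottle")}
for q in L:
    for a in L[q]["scene"][:3]:
        for b in L[q]["top"][:3]:
            X,e=tri(F,{"scene":a["position"],"top":b["position"]})
            if e<4: print(q,X.round(1),round(e,1),a["score"],b["score"])
for q in("block","rack"):
    for n in F: print(q,n,[(np.array(d["box"]).round(),d["score"]) for d in spotter.trace(F[n],q)][:3])
o=[]
for n,(u,v) in {"scene":(195,195),"top":(315,203)}.items():
    o.append(cv2.resize(F[n]["pixels"][v-50:v+50,u-65:u+65,::-1],(400,300),interpolation=cv2.INTER_CUBIC))
p=[]
for n,(u,v) in {"scene":(361,165),"top":(145,150)}.items():
    p.append(cv2.resize(F[n]["pixels"][v-30:v+30,u-40:u+40,::-1],(400,300),interpolation=cv2.INTER_CUBIC))
cv2.imwrite("pics/c1.png",np.vstack([np.hstack(o),np.hstack(p)]))
E
```

```text
stick_top [ 517.4 -123.9  149.4] 1.1 0.45 0.44
stick [ 528.1 -125.4   16.3] 0.1 0.73 0.57
dabber [ 529.7 -201.5    3.9] 0.3 0.6 0.63
block [ 525.3 -166.9   -2.3] 1.2 0.95 0.84
rack [396.6 325.   -3.8] 0.6 0.89 0.71
rack [351.8 122.4  -3.3] 0.7 0.81 0.71
rack [663.6 242.6  -5.3] 0.9 0.7 0.8
tube [355.2 311.1 139.7] 2.1 0.78 0.73
tube [625.  238.9 146.5] 0.7 0.76 0.84
cap_tab [583.9 274.1 193.4] 0.1 0.56 0.89
cap_tab [334.6  70.3 162.7] 0.5 0.42 0.93
pot [432.1 -14.7  -4.4] 2.7 0.9 0.68
horse [771.3 -26.4   6.7] 0.5 0.94 0.71
bottle [ 715.3 -241.5   -3.1] 0.2 0.82 0.83
block scene [(array([229., 193.,  20.,  26.]), 0.39)]
block top [(array([326., 208.,  71.,  37.]), 0.95)]
rack scene [(array([322., 143.,  45.,  69.]), 0.96), (array([259., 151.,  53.,  70.]), 0.88), (array([362., 189.,  69., 108.]), 0.56)]
rack top [(array([118., 256.,  65.,  69.]), 0.82), (array([150., 150.,  69.,  58.]), 0.6), (array([203., 276.,  60.,  69.]), 0.55)]
```

View pics/c1.png

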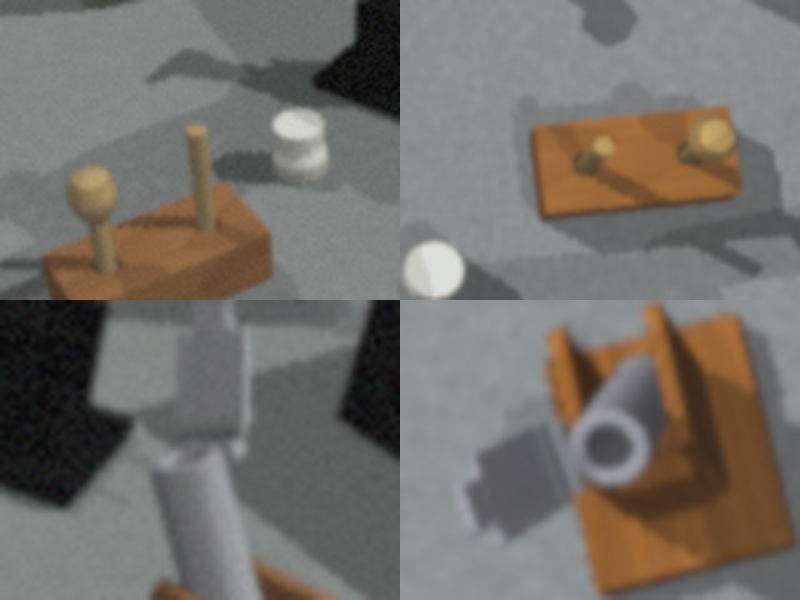

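```bash
python3 - <<'E'
from h import *
F=grab(); f=F["top"]
print("stick top",tri(F,{"scene":(193.7,188.0),"top":(315.6,202)}), "onz140",onz(f,(315.6,202),140),onz(F["scene"],(193.7,188),140))
print("mouth",tri(F,{"scene":(358.6,167),"top":(147,149.6)}),onz(f,(147,149.6),152),onz(F["scene"],(358.6,167),152))
c=[onz(f,p,14) for p in((172.6,123.6),(184,168),(145,178))]
print(c,[np.linalg.norm(c[i]-c[i+1]) for i in(0,1)],np.degrees(np.arctan2(*(c[0]-c[1])[::-1])),np.degrees(np.arctan2(*(c[2]-c[1])[::-1])))
# block top corners: crop (532,128),(728,108),(742,190),(543,215)
b=[onz(f,(250+(x-400)*130/400,153+y/3),50) for x,y in((532,128),(728,108),(742,190),(543,215))]
print(np.round(b,1),np.mean(b,0)); d=b[0]-b[1]; print(np.linalg.norm(d),np.degrees(np.arctan2(d[1],d[0])))
# cap tab corners at top
print("captab",tri(F,{"scene":(321+215/5,135+0/5),"top":(105+75/5,120+200/5)}))
E
```

```text
stick top (array([ 519.4950554 , -122.64578782,  138.81365082]), np.float64(0.5495649944023171)) onz140 [ 518.92590227 -123.5267939 ] [ 521.50054558 -122.03400365]
mouth (array([623.29296301, 238.38632303, 148.5618419 ]), np.float64(1.2354555376787175)) [620.75833441 235.24352045] [627.16695028 237.83572532]
[array([731.29128227, 216.87606686]), array([616.68619283, 181.25813571]), array([589.08027667, 275.25900673])] [np.float64(120.01234747557646), np.float64(97.97066070664354)] 17.26463800035856 106.36631302006901
[[ 547.4  -84.5]
 [ 567.  -234.4]
 [ 502.5 -243.3]
 [ 479.6  -93.1]] [ 524.1377453  -163.81812823]
151.25327406592268 97.43887021801959
captab (array([584.29807392, 273.21788201, 203.61958608]), np.float64(1.27548969284868))
```

The crop confirms the plain rod (top at scene (193.7,188), z≈139 against an expected 140). The stick is at about (519.3, −123.3). The tube mouth is at about (622.5, 236.5, 152) with the rack yawed 16.8°, and the cap is open at about 1.9 rad. Moving above the stick now.

apply_moves --delta_pos '[[0.32,0.43,0],[0.642,0.857,0],[0.642,0.857,0],[0.642,0.857,0],[0.642,0.857,0]]' --rot '[[0,0,0.08],[0,0,0.16],[0,0,0.248],[0,0,0.248],[0,0,0.248]]' --hand '[0.5,0.5,0.5,0.5,0.5]' --newtons 20

```text
time_s: 2.92
ee_pos: [289.2, -430.5, 214.3]
ee_rot: [180.0, 0.0, 43.0]
force: [-0.2, -0.4, -0.6]
gripper_width: 60.8
gripper_force: 0.0
```

apply_moves --delta_pos '[[0.32,0.43,0],[0.642,0.857,0],[0.642,0.857,0],[0.642,0.857,0],[0.642,0.857,0]]' --rot '[[0,0,0.08],[0,0,0.16],[0,0,0.248],[0,0,0.248],[0,0,0.248]]' --hand '[0.5,0.5,0.5,0.5,0.5]'

```text
time_s: 3.33
ee_pos: [365.9, -329.0, 214.1]
ee_rot: [180.0, 0.0, 64.2]
force: [-0.7, -0.7, -0.1]
gripper_width: 45.6
gripper_force: 0.0
```

apply_moves --delta_pos '[[0.32,0.43,0],[0.642,0.857,0],[0.642,0.857,0],[0.642,0.857,0],[0.642,0.857,0]]' --rot '[[0,0,0.08],[0,0,0.16],[0,0,0.248],[0,0,0.248],[0,0,0.248]]' --hand '[0.5,0.5,0.5,0.5,0.5]'

```text
time_s: 3.75
ee_pos: [442.8, -226.9, 213.9]
ee_rot: [-180.0, 0.1, 85.5]
force: [0.4, -0.2, -0.5]
gripper_width: 45.8
gripper_force: 0.0
```

apply_moves --delta_pos '[[0.32,0.43,0],[0.642,0.857,0],[0.642,0.857,0],[0.642,0.857,0],[0.642,0.857,0],[0.642,0.857,0]]' --rot '[[0,0,0.08],[0,0,0.16],[0,0,0.248],[0,0,0.248],[0,0,0.248],[0,0,0.248]]' --hand '[0.5,0.5,0.5,0.5,0.5,0.5]'

```text
time_s: 4.25
ee_pos: [518.5, -125.7, 213.7]
ee_rot: [-179.9, 0.0, 106.6]
force: [0.1, -1.0, 0.8]
gripper_width: 45.2
gripper_force: 0.0
```

apply_moves --delta_pos '[[0,0,-0.3],[0,0,-0.6],[0,0,-0.875],[0,0,-0.875],[0,0,-0.875]]' --rot '[[0,0,0],[0,0,0],[0,0,0],[0,0,0],[0,0,0]]' --hand '[0.5,0.5,0.5,0.5,0.5]'

```text
time_s: 4.67
ee_pos: [517.5, -125.3, 108.3]
ee_rot: [-179.8, -0.1, 106.6]
force: [0.3, 0.0, 0.7]
gripper_width: 45.4
gripper_force: 0.0
```

apply_moves --delta_pos '[[0,0,0],[0,0,0],[0,0,0],[0,0,0],[0,0,0],[0,0,0],[0,0,0],[0,0,0]]' --rot '[[0,0,0],[0,0,0],[0,0,0],[0,0,0],[0,0,0],[0,0,0],[0,0,0],[0,0,0]]' --hand '[0,0,0,0,0,0,0,0]' --newtons 20

```text
time_s: 5.33
ee_pos: [519.9, -123.6, 109.8]
ee_rot: [179.9, 0.1, 106.8]
force: [-0.1, 0.8, 5.9]
gripper_width: 12.6
gripper_force: 20.0
```

```bash
python3 - <<'E'
from h import *
F=grab(); s=env.state(); print(s["gripper_width"],s["gripper_force"],s["ee_pos"],s["force"])
o=[]
for n,(u,v) in {"scene":(195,195),"top":(315,203)}.items():
    o.append(cv2.resize(F[n]["pixels"][v-50:v+50,u-65:u+65,::-1],(400,300),interpolation=cv2.INTER_CUBIC))
cv2.imwrite("pics/c2.png",np.hstack(o))
E
```

```text
12.12322075469157 19.984796619974077 [ 519.91989604 -123.58781544  109.79736155] [0.46425564 0.09239253 6.11909907]
```

View pics/c2.png

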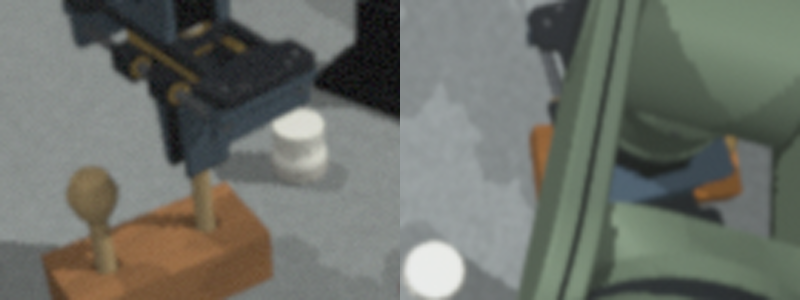

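apply_moves --delta_pos '[[0,0,0.2],[0,0,0.4],[0,0,0.6],[0,0,0.83],[0,0,0.83]]' --rot '[[0,0,0],[0,0,0],[0,0,0],[0,0,0],[0,0,0]]' --hand '[0,0,0,0,0]'

```text
time_s: 5.85
ee_pos: [521.8, -124.1, 213.5]
ee_rot: [179.5, 0.3, 106.8]
force: [-0.3, 0.0, 1.1]
gripper_width: 12.1
gripper_force: 20.0
```

apply_moves --delta_pos '[[0.03,0.25,0.04],[0.06,0.5,0.07],[0.09,0.75,0.1],[0.121,0.95,0.14],[0.121,0.95,0.14]]' --rot '[[0.01,-0.033,0],[0.02,-0.066,0],[0.03,-0.099,0],[0.034,-0.1113,0],[0.034,-0.1113,0]]' --hand '[0,0,0,0,0]'

```text
time_s: 6.27
ee_pos: [532.8, -6.3, 225.4]
ee_rot: [170.0, -0.1, 107.0]
force: [0.3, -0.5, -0.7]
gripper_width: 12.3
gripper_force: 20.0
```

apply_moves --delta_pos '[[0.03,0.25,0.04],[0.06,0.5,0.07],[0.09,0.75,0.1],[0.121,0.95,0.14],[0.121,0.95,0.14]]' --rot '[[0.01,-0.033,0],[0.02,-0.066,0],[0.03,-0.099,0],[0.034,-0.1113,0],[0.034,-0.1113,0]]' --hand '[0,0,0,0,0]'

```text
time_s: 6.68
ee_pos: [547.7, 107.0, 242.0]
ee_rot: [160.0, -0.1, 107.0]
force: [-0.0, 0.4, -0.2]
gripper_width: 12.3
gripper_force: 20.0
```

apply_moves --delta_pos '[[0.03,0.25,0.04],[0.06,0.5,0.07],[0.09,0.75,0.1],[0.121,0.95,0.14],[0.121,0.95,0.14],[0.121,0.95,0.14]]' --rot '[[0.01,-0.033,0],[0.02,-0.066,0],[0.03,-0.099,0],[0.034,-0.1113,0],[0.034,-0.1113,0],[0.034,-0.1113,0]]' --hand '[0,0,0,0,0,0]'

```text
time_s: 7.18
ee_pos: [562.5, 218.4, 258.0]
ee_rot: [150.1, -0.0, 106.9]
force: [0.1, -0.0, -0.7]
gripper_width: 12.1
gripper_force: 20.0
```

```bash
python3 - <<'E'
from h import *
F=grab(); s=env.state(); print(s["gripper_width"],s["gripper_force"],s["ee_pos"],s["ee_rot"],s["force"])
tz=np.array([-.4785,-.1445,.866]); M=np.array([622.5,236.5,152]); tip=np.array(s["ee_pos"])-99*tz; print("tip",tip)
o=[]
for n,(u,v) in {"scene":(355,160),"top":(150,150)}.items():
    im=F[n]["pixels"][:,:,::-1].copy()
    o.append(cv2.resize(im[v-40:v+40,u-40:u+40],(400,400),interpolation=cv2.INTER_CUBIC)); print(n,(proj(F[n],[tip,M])-[u-40,v-40])*5)
    for q in("stick","tube","stick_top"): print(q,[(d["position"],d["score"]) for d in spotter.landmark_of(F[n],q)][:3])
cv2.imwrite("pics/c3.png",np.hstack(o))
E
```

```text
12.579269598919565 19.970975294709206 [562.74491847 217.20848512 258.09975616] [ 1.50111554e+02 -4.14796482e-02  1.06776105e+02] [-0.60604362 -0.22457875 -0.10234759]
tip [610.11641847 231.51398512 172.36575616]
scene [[191.46773863 182.37293734]
 [208.98788487 230.51072044]]
stick [([350.5, 157.3], 0.75)]
tube [([317.1, 116.5], 0.8), ([247.1, 120.1], 0.63), ([357.2, 166.7], 0.56)]
stick_top []
top [[178.57005479 208.65084895]
 [182.35638342 193.97848927]]
stick []
tube [([202.7, 294.3], 0.79), ([144.5, 149.6], 0.68), ([100.9, 276.2], 0.65)]
stick_top [([267.3, 112.5], 0.47)]
```

View pics/c3.png

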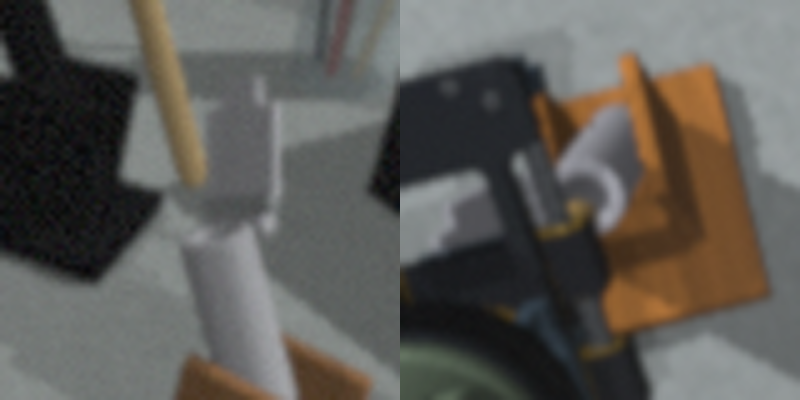

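```bash
python3 - <<'E'
from h import *
F=grab(); s=env.state(); ee=np.array(s["ee_pos"]); print(ee)
from scipy.spatial.transform import Rotation as Ro
tool=Ro.from_euler("xyz",s["ee_rot"],degrees=True).as_matrix(); tz=np.array([-.4785,-.1445,.866]); M=np.array([622.5,236.5,152]);print(tool)
f=F["scene"]; im=f["pixels"].astype(int)
lab=cv2.cvtColor(f["pixels"],cv2.COLOR_RGB2LAB).astype(int)
# stick: yellowish
L=[]
for r in range(122,156,3):
    b=lab[r,335:365,2]-128; w=np.clip(b-8,0,None); c=np.arange(335,365); L.append((r,round((w*c).sum()/max(w.sum(),1),2),int(w.sum())))
print(L)
pj=proj(f,[ee-k*tool@[0,0,-1] for k in range(0,100,11)]); print("pred stick",pj.round(1).tolist())
t=spotter.trace(f,"tube")
for d in t[:3]: print(np.array(d["box"]).round(),d["score"])
d=[d for d in t if abs(d["box"][0]-360)<15]
if d:
    m=d[0]["mask"]
    for r in range(166,206,3):
        c=np.flatnonzero(m[r]); print(r,c.min() if len(c) else 0,c.max() if len(c) else 0)
print("pred tube axis",proj(f,[M-k*tz for k in (0,10,20,30,40,50)]).round(1).tolist())
# gray edges profile
g=cv2.cvtColor(f["pixels"],cv2.COLOR_RGB2GRAY)
for r in (172,176,180,184): print(r,g[r,345:380].tolist())
E
```

```text
[562.88303928 217.97856021 258.98752784]
[[-0.28860796  0.82934496  0.47842699]
 [ 0.95744594  0.24913137  0.14570808]
 [ 0.00165109  0.50012049 -0.86595425]]
[(122, np.float64(344.73), 60), (125, np.float64(345.67), 60), (128, np.float64(346.36), 58), (131, np.float64(347.18), 61), (134, np.float64(348.05), 66), (137, np.float64(348.88), 64), (140, np.float64(349.72), 64), (143, np.float64(350.67), 63), (146, np.float64(351.3), 60), (149, np.float64(352.16), 58), (152, np.float64(352.93), 60), (155, np.float64(353.42), 40)]
pred stick [[342.1, 114.2], [343.4, 119.0], [344.8, 123.8], [346.1, 128.5], [347.4, 133.2], [348.7, 137.8], [349.9, 142.4], [351.2, 147.0], [352.5, 151.6], [353.7, 156.1]]
[324. 132.  28.  49.] 0.66
[254. 144.  33.  53.] 0.61
[365. 180.  26.  88.] 0.58
166 353 366
169 352 365
172 353 366
175 353 367
178 354 367
181 355 368
184 356 369
187 357 369
190 358 370
193 361 372
196 365 373
199 371 373
202 0 0
205 0 0
pred tube axis [[356.8, 166.1], [357.9, 170.1], [359.0, 174.1], [360.1, 178.1], [361.2, 182.0], [362.3, 185.9]]
172 [138, 139, 138, 137, 135, 131, 111, 92, 88, 95, 99, 105, 109, 112, 115, 122, 132, 142, 151, 152, 155, 151, 124, 102, 96, 95, 96, 94, 95, 95, 95, 99, 97, 96, 97]
176 [129, 131, 135, 137, 134, 136, 134, 119, 94, 90, 94, 101, 102, 106, 110, 117, 126, 131, 142, 148, 154, 160, 156, 142, 130, 120, 105, 96, 95, 97, 95, 94, 100, 95, 97]
180 [118, 115, 119, 119, 119, 120, 122, 124, 111, 92, 89, 96, 97, 105, 109, 110, 118, 125, 133, 141, 150, 153, 162, 158, 150, 141, 136, 133, 133, 126, 120, 107, 100, 96, 94]
184 [120, 118, 117, 117, 118, 118, 119, 118, 118, 114, 96, 88, 93, 99, 104, 108, 110, 113, 124, 133, 141, 151, 155, 158, 160, 148, 136, 132, 137, 136, 137, 137, 133, 134, 132]
```

apply_moves --delta_pos '[[0.04,0.012,-0.072],[0.08,0.024,-0.144],[0.12,0.036,-0.217],[0.16,0.048,-0.289],[0.16,0.048,-0.289],[0.16,0.048,-0.289]]' --rot '[[0,0,0],[0,0,0],[0,0,0],[0,0,0],[0,0,0],[0,0,0]]' --hand '[0,0,0,0,0,0]'

```text
time_s: 8.23
ee_pos: [581.9, 224.3, 222.9]
ee_rot: [150.1, -0.1, 106.8]
force: [-1.1, 0.4, -0.8]
gripper_width: 12.1
gripper_force: 20.0
```

```bash
python3 - <<'E'
from h import *
F=grab(); s=env.state(); print(s["gripper_width"],s["gripper_force"],s["ee_pos"],s["ee_rot"],s["force"],s["torque"])
o=[]
for n,(u,v) in {"scene":(355,160),"top":(150,150)}.items():
    im=F[n]["pixels"][:,:,::-1]
    o.append(cv2.resize(im[v-40:v+40,u-40:u+40],(400,400),interpolation=cv2.INTER_CUBIC))
cv2.imwrite("pics/c4.png",np.hstack(o))
E
```

```text
12.509850014018536 19.971043195109814 [582.04007321 224.27144051 224.22609896] [ 1.50000833e+02 -9.59302439e-02  1.06816208e+02] [0.93780321 0.05284165 0.29660332] [-0.06923609  0.19377328 -0.00430559]
```

View pics/c4.png

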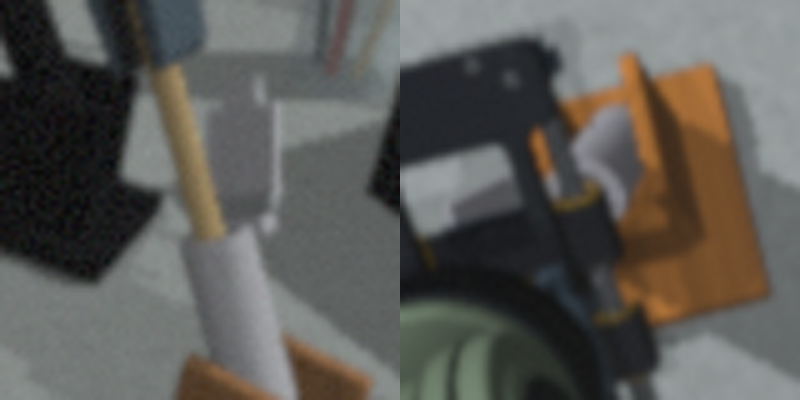

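apply_moves --delta_pos '[[-0.003,0.012,0],[0.04,0.024,-0.072],[0.08,0.036,-0.144],[0.117,0.048,-0.217],[0.117,0.048,-0.217],[0.117,0.048,-0.217]]' --rot '[[0,0,0],[0,0,0],[0,0,0],[0,0,0],[0,0,0],[0,0,0]]' --hand '[0,0,0,0,0,0]'

```text
time_s: 8.83
ee_pos: [595.8, 229.9, 196.8]
ee_rot: [150.1, -0.1, 106.8]
force: [-0.5, 0.2, -1.1]
gripper_width: 12.4
gripper_force: 20.0
```

```bash
python3 - <<'E'
from h import *
s=env.state(); print(s["ee_pos"],s["ee_rot"],s["force"],s["torque"])
E
```

```text
[595.84044066 229.88799098 196.77818614] [ 1.50122418e+02 -8.91477712e-02  1.06811084e+02] [-0.49427194  0.18054598 -1.09042308] [-0.1274234   0.23539701  0.04495471]
```

apply_moves --delta_pos '[[0.03,0.009,-0.054],[0.06,0.018,-0.108],[0.09,0.027,-0.163],[0.12,0.036,-0.217],[0.15,0.045,-0.271],[0.179,0.054,-0.325],[0.179,0.054,-0.325],[0.179,0.054,-0.325]]' --rot '[[0,0,0],[0,0,0],[0,0,0],[0,0,0],[0,0,0],[0,0,0],[0,0,0],[0,0,0]]' --hand '[0,0,0,0,0,0,0,0]'

```text
time_s: 9.5
ee_pos: [617.5, 236.4, 158.4]
ee_rot: [150.1, -0.1, 106.8]
force: [0.1, 0.8, 0.5]
gripper_width: 12.5
gripper_force: 20.0
```

```bash
python3 - <<'E'
from h import *
F=grab(); s=env.state(); print(s["gripper_width"],s["gripper_force"],s["ee_pos"],s["ee_rot"],s["force"],s["torque"])
M=np.array([622.1,237.2,152]);tz=np.array([-.4785,-.1445,.866]); d=s["ee_pos"]-M; print(d@tz, d-(d@tz)*tz)
o=[]
for n,(u,v) in {"scene":(355,160),"top":(150,150)}.items():
    im=F[n]["pixels"][:,:,::-1]
    o.append(cv2.resize(im[v-40:v+40,u-40:u+40],(400,400),interpolation=cv2.INTER_CUBIC))
cv2.imwrite("pics/c5.png",np.hstack(o))
E
```

```text
12.276035855205034 19.97127795824781 [617.4914028  236.46696145 159.19357761] [ 1.49993885e+02 -1.01175602e-01  1.06811481e+02] [ 0.35870447 -0.66480725 -0.26411896] [-0.09750575  0.26871926 -0.01925617]
8.540776040736098 [-0.52183586  0.50110359 -0.20273444]
```

View pics/c5.png

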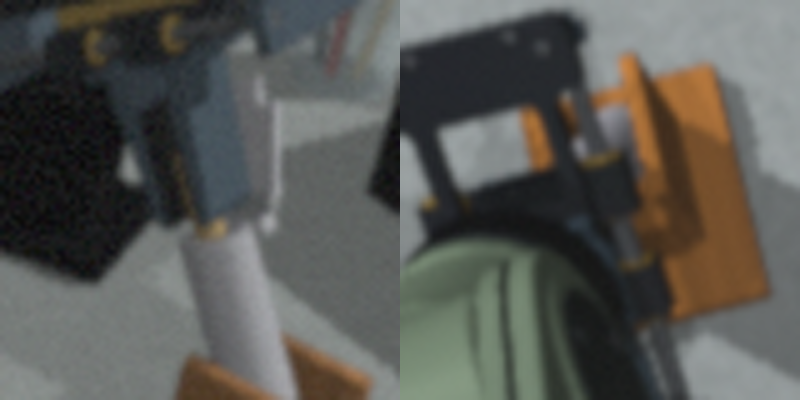

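apply_moves --delta_pos '[[0.01,0.003,-0.018],[0.02,0.006,-0.036],[0.02,0.006,-0.036],[0.02,0.006,-0.036]]' --rot '[[0,0,0],[0,0,0],[0,0,0],[0,0,0]]' --hand '[0,0,0,0]'

```text
time_s: 9.93
ee_pos: [620.0, 237.2, 155.0]
ee_rot: [150.0, -0.1, 106.8]
force: [-0.1, -0.1, 0.7]
gripper_width: 12.1
gripper_force: 20.0
```

apply_moves --delta_pos '[[0,0,0],[0,0,0],[0,0,0],[-0.08,-0.024,0.144],[-0.16,-0.048,0.289],[-0.22,-0.067,0.4],[-0.22,-0.067,0.4],[-0.22,-0.067,0.4]]' --rot '[[0,0,0],[0,0,0],[0,0,0],[0,0,0],[0,0,0],[0,0,0],[0,0,0],[0,0,0]]' --hand '[0.35,0.35,0.35,0.35,0.35,0.35,0,0]'

```text
time_s: 10.6
ee_pos: [593.7, 229.2, 203.7]
ee_rot: [149.9, -0.1, 106.8]
force: [-0.4, -1.3, -0.5]
gripper_width: 21.5
gripper_force: 0.0
```

apply_moves --delta_pos '[[0,0,0],[0,0,0],[0,0,0],[0,0,0]]' --rot '[[0,0,0],[0,0,0],[0,0,0],[0,0,0]]' --hand '[0,0,0,0]'

```text
time_s: 10.93
ee_pos: [593.4, 229.1, 201.9]
ee_rot: [150.1, -0.1, 106.8]
force: [1.3, -0.2, -0.1]
gripper_width: 0.4
gripper_force: 0.0
```

```bash
python3 - <<'E'
from h import *
F=grab(); s=env.state(); print(s["gripper_width"],s["gripper_force"],s["ee_pos"],s["ee_rot"],s["force"],s["torque"])
M=np.array([622.1,237.2,152]);tz=np.array([-.4785,-.1445,.866]); d=s["ee_pos"]-M; print(d@tz, d-(d@tz)*tz)
o=[]
for n,(u,v) in {"scene":(355,160),"top":(150,150)}.items():
    im=F[n]["pixels"][:,:,::-1]
    o.append(cv2.resize(im[v-40:v+40,u-40:u+40],(400,400),interpolation=cv2.INTER_CUBIC))
cv2.imwrite("pics/c6.png",np.hstack(o))
E
```

```text
0.562853286192789 0.0 [593.4591796  229.12922495 202.26160351] [ 1.50046848e+02 -9.58308005e-02  1.06811632e+02] [ 0.41612454 -0.25734712  0.83910169] [-0.13755793  0.21425406  0.00288075]
58.39740820108625 [-0.69766058  0.36765044 -0.31055199]
```

View pics/c6.png

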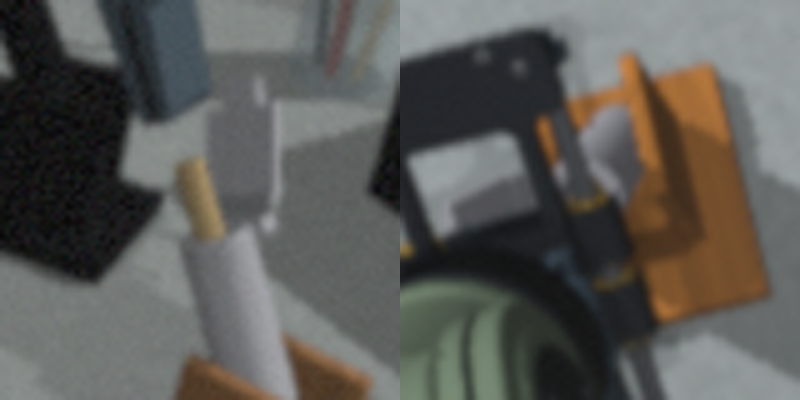

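The stick stands in the tube with about 34 mm showing (crop (195,200)), and the fingers above it are shut. Pushing it home.

apply_moves --delta_pos '[[0.04,0.012,-0.072],[0.08,0.024,-0.144],[0.11,0.033,-0.2],[0.14,0.042,-0.253],[0.17,0.051,-0.307],[0.2,0.06,-0.361],[0.215,0.065,-0.39],[0.215,0.065,-0.39],[0.215,0.065,-0.39]]' --rot '[[0,0,0],[0,0,0],[0,0,0],[0,0,0],[0,0,0],[0,0,0],[0,0,0],[0,0,0],[0,0,0]]' --hand '[0,0,0,0,0,0,0,0,0]'

```text
time_s: 11.78
ee_pos: [618.8, 236.8, 155.2]
ee_rot: [150.1, -0.1, 106.8]
force: [-0.4, 0.4, -0.6]
gripper_width: 0.2
gripper_force: 0.0
```

apply_moves --delta_pos '[[0.004,0.0012,-0.0072],[0.008,0.0024,-0.0144],[0.012,0.0036,-0.0217],[0.012,0.0036,-0.0217]]' --rot '[[0,0,0],[0,0,0],[0,0,0],[0,0,0]]' --hand '[0,0,0,0]'

```text
time_s: 12.12
ee_pos: [620.7, 237.4, 153.7]
ee_rot: [150.0, -0.1, 106.8]
force: [-0.7, 0.9, 1.4]
gripper_width: 0.2
gripper_force: 0.9
```

```bash
python3 - <<'E'
from h import *
for i in range(2):
    F=grab(); s=env.state(); print(s["ee_pos"],s["force"],s["torque"])
M=np.array([622.1,237.2,152]);tz=np.array([-.4785,-.1445,.866]); d=s["ee_pos"]-M; print(d@tz, d-(d@tz)*tz)
E
```

```text
[620.65445401 237.38500932 153.70117506] [-1.23083706  0.19137906  1.38398782] [-0.04526979  0.21387411 -0.02782145]
[620.70942666 237.39173014 153.68319189] [-1.26735025 -0.20022532  2.32189498] [-0.05092886  0.19315871  0.01753258]
2.095328516973873 [-0.38795865  0.49450511 -0.1313626 ]
```

apply_moves --delta_pos '[[0.004,0.0012,-0.0072],[0.008,0.0024,-0.0144],[0.008,0.0024,-0.0144],[0.008,0.0024,-0.0144]]' --rot '[[0,0,0],[0,0,0],[0,0,0],[0,0,0]]' --hand '[0,0,0,0]'

```text
time_s: 12.65
ee_pos: [621.6, 237.7, 151.7]
ee_rot: [150.0, -0.1, 106.8]
force: [-1.6, -0.4, 1.5]
gripper_width: 0.4
gripper_force: 1.0
```

apply_moves --delta_pos '[[0.004,0.0012,-0.0072],[0.004,0.0012,-0.0072],[0.004,0.0012,-0.0072]]' --rot '[[0,0,0],[0,0,0],[0,0,0]]' --hand '[0,0,0]'

```text
time_s: 12.9
ee_pos: [622.0, 237.8, 151.4]
ee_rot: [150.0, -0.1, 106.8]
force: [-4.4, -0.6, 5.2]
gripper_width: 0.5
gripper_force: 3.4
```

apply_moves --delta_pos '[[0.004,0.0012,-0.0072],[0.004,0.0012,-0.0072],[0.004,0.0012,-0.0072]]' --rot '[[0,0,0],[0,0,0],[0,0,0]]' --hand '[0,0,0]'

```text
time_s: 13.15
ee_pos: [622.0, 237.8, 151.3]
ee_rot: [150.0, -0.1, 106.8]
force: [-8.9, -2.5, 12.1]
gripper_width: 0.5
gripper_force: 7.3
```

apply_moves --delta_pos '[[0.004,0.0012,-0.0072],[0.004,0.0012,-0.0072],[0.004,0.0012,-0.0072]]' --rot '[[0,0,0],[0,0,0],[0,0,0]]' --hand '[0,0,0]'

```text
time_s: 13.4
ee_pos: [622.0, 237.8, 151.3]
ee_rot: [150.0, -0.1, 106.8]
force: [-14.8, -4.4, 17.4]
gripper_width: 0.9
gripper_force: 11.2
```

Hard stop reached at 22 N with the tip level with the rim. Retracting along the tube axis, then looking before touching the cap.

apply_moves --delta_pos '[[-0.1,-0.03,0.18],[-0.2,-0.06,0.36],[-0.327,-0.0985,0.592],[-0.327,-0.0985,0.592],[-0.327,-0.0985,0.592]]' --rot '[[0,0,0],[0,0,0],[0,0,0],[0,0,0],[0,0,0]]' --hand '[0,0,0,0,0]'

```text
time_s: 13.82
ee_pos: [584.2, 226.5, 222.1]
ee_rot: [149.8, -0.1, 106.8]
force: [-0.5, 0.0, -0.7]
gripper_width: 0.7
gripper_force: 0.0
```

apply_moves --delta_pos '[[-0.07,0.22,0],[-0.14,0.44,0],[-0.188,0.622,0],[-0.188,0.622,0],[-0.188,0.622,0]]' --rot '[[0,0,0],[0,0,0],[0,0,0],[0,0,0],[0,0,0]]' --hand '[0,0,0,0,0]'

```text
time_s: 14.23
ee_pos: [560.7, 301.7, 218.2]
ee_rot: [150.2, -0.0, 106.9]
force: [-0.6, 0.0, -1.4]
gripper_width: 0.2
gripper_force: 0.0
```

```bash
python3 - <<'E'
from h import *
F=grab(); s=env.state(); print(s["ee_pos"],s["force"])
o=[]
for n,(u,v) in {"scene":(355,160),"top":(145,150)}.items():
    im=F[n]["pixels"][:,:,::-1]
    o.append(cv2.resize(im[v-40:v+40,u-40:u+40],(400,400),interpolation=cv2.INTER_CUBIC))
    print(n,[(d["position"],d["score"]) for d in spotter.landmark_of(F[n],"stick_top")][:2])
cv2.imwrite("pics/c7.png",np.hstack(o))
M=np.array([622.1,237.2,152]);T=np.array([[.829,.25,.5],[-.289,.957,0],[-.4785,-.1445,.866]]); print(T@(s["ee_pos"]-M))
E
```

```text
[561.13094095 300.30092019 218.73692719] [ 0.05416073 -1.18474822 -0.22177614]
scene []
top [([148.1, 154.0], 0.53), ([340.3, 207.9], 0.38)]
[-1.39965631 78.00763869 77.84979073]
```

View pics/c7.png

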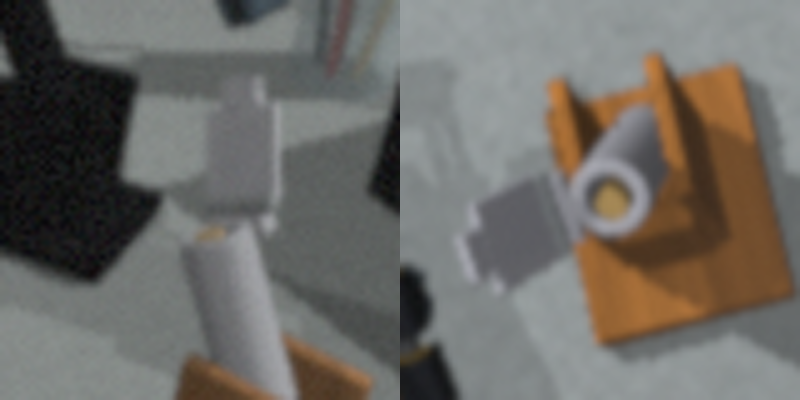

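The stick shows flush in the mouth: scene crop (210,235), top crop (612,198). The cap is still open. Now descending beside the cap and sweeping it over.

apply_moves --delta_pos '[[0.07,0.02,-0.12],[0.14,0.04,-0.24],[0.191,0.058,-0.346],[0.191,0.058,-0.346],[0.191,0.058,-0.346]]' --rot '[[0,0,0],[0,0,0],[0,0,0],[0,0,0],[0,0,0]]' --hand '[0,0,0,0,0]'

```text
time_s: 14.85
ee_pos: [584.3, 306.8, 177.9]
ee_rot: [150.1, -0.1, 106.7]
force: [0.3, -0.7, -0.2]
gripper_width: 0.6
gripper_force: 0.0
```

apply_moves --delta_pos '[[0.023,-0.075,0],[0.046,-0.15,0],[0.069,-0.225,0],[0.092,-0.3,0],[0.115,-0.376,0],[0.138,-0.452,0],[0.159,-0.526,0],[0.159,-0.526,0],[0.159,-0.526,0]]' --rot '[[0,0,0],[0,0,0],[0,0,0],[0,0,0],[0,0,0],[0,0,0],[0,0,0],[0,0,0],[0,0,0]]' --hand '[0,0,0,0,0,0,0,0,0]'

```text
time_s: 15.6
ee_pos: [603.6, 244.3, 180.0]
ee_rot: [149.9, -0.1, 106.7]
force: [-0.1, 0.5, 0.3]
gripper_width: 0.4
gripper_force: 0.0
```

```bash
python3 - <<'E'
from h import *
s=env.state(); print(s["ee_pos"],s["force"])
M=np.array([622.1,237.2,152]);T=np.array([[.829,.25,.5],[-.289,.957,0],[-.4785,-.1445,.866]]); print(T@(s["ee_pos"]-M))
F=grab();
for n in F: print(n,[(d["position"],d["score"]) for d in spotter.landmark_of(F[n],"cap_tab")][:4])
for a in (0,.3,.6,.9,1.9): print(a,[proj(F[n],M+T.T@np.array([0,24-55*np.cos(a)+5*np.sin(a),4+55*np.sin(a)+5*np.cos(a)])).round(0) for n in F])
E
```

```text
[603.60212479 244.28505474 179.97672153] [-0.13498072  0.46971793  0.33659076]
[ 0.4248859  12.12628332 32.05528372]
scene [([346.6, 153.6], 0.55), ([237.6, 124.4], 0.55)]
top [([215.3, 290.3], 0.81), ([115.9, 267.6], 0.72), ([151.2, 151.6], 0.62), ([149.2, 148.4], 0.43)]
0 [array([[348., 168.]]), array([[160., 146.]])]
0.3 [array([[347., 160.]]), array([[157., 148.]])]
0.6 [array([[348., 153.]]), array([[153., 151.]])]
0.9 [array([[350., 146.]]), array([[146., 153.]])]
1.9 [array([[362., 137.]]), array([[119., 161.]])]
```

apply_moves --delta_pos '[[0.033,-0.06,-0.025],[0.066,-0.12,-0.05],[0.086,-0.114,-0.086],[0.106,-0.108,-0.122],[0.126,-0.102,-0.158],[0.126,-0.102,-0.158],[0.126,-0.102,-0.158]]' --rot '[[0,0,0],[0,0,0],[0,0,0],[0,0,0],[0,0,0],[0,0,0],[0,0,0]]' --hand '[0,0,0,0,0,0,0]'

```text
time_s: 16.38
ee_pos: [618.4, 233.0, 159.3]
ee_rot: [150.0, -0.1, 106.8]
force: [0.2, -0.7, 0.1]
gripper_width: 0.6
gripper_force: 0.0
```

apply_moves --delta_pos '[[0.004,0.0012,-0.0072],[0.008,0.0024,-0.0144],[0.008,0.0024,-0.0144],[0.008,0.0024,-0.0144]]' --rot '[[0,0,0],[0,0,0],[0,0,0],[0,0,0]]' --hand '[0,0,0,0]'

```text
time_s: 16.72
ee_pos: [618.7, 233.0, 158.9]
ee_rot: [150.0, -0.1, 106.8]
force: [-6.1, -2.2, 8.8]
gripper_width: 0.4
gripper_force: 5.3
```

apply_moves --delta_pos '[[0.004,0.0012,-0.0072],[0.004,0.0012,-0.0072],[0.004,0.0012,-0.0072]]' --rot '[[0,0,0],[0,0,0],[0,0,0]]' --hand '[0,0,0]'

```text
time_s: 16.97
ee_pos: [618.8, 233.0, 158.9]
ee_rot: [150.0, -0.1, 106.8]
force: [-11.4, -2.2, 13.4]
gripper_width: 0.7
gripper_force: 8.9
```

The stop came at about 8.9 mm above the measured rim, which matches the shut cap's 9 mm top. Retracting for a final look.

apply_moves --delta_pos '[[-0.1,-0.03,0.18],[-0.2,-0.06,0.36],[-0.35,-0.3,0.6],[-0.5,-0.6,0.8],[-0.6,-0.9,0.8],[-0.6,-0.9,0.8],[-0.6,-0.9,0.8]]' --rot '[[0,0,0],[0,0,0],[0,0,0],[0,0,0],[0,0,0],[0,0,0],[0,0,0]]' --hand '[0,0,0,0,0,0,0]'

```text
time_s: 17.55
ee_pos: [547.4, 123.2, 254.0]
ee_rot: [149.9, -0.1, 106.6]
force: [0.4, -0.2, 0.8]
gripper_width: 0.4
gripper_force: 0.0
```

```bash
python3 - <<'E'
from h import *
F=grab(); s=env.state(); print(s["ee_pos"],s["force"])
o=[]
for n,(u,v) in {"scene":(355,165),"top":(145,150)}.items():
    im=F[n]["pixels"][:,:,::-1]
    o.append(cv2.resize(im[v-40:v+40,u-40:u+40],(400,280),interpolation=cv2.INTER_CUBIC))
    print(n,[(d["position"],d["score"]) for d in spotter.landmark_of(F[n],"cap_tab")][:4])
w=[cv2.resize(F[n]["pixels"][:,:,::-1],(400,300)) for n in F]
cv2.imwrite("pics/c8.png",np.vstack([np.hstack(o),np.hstack(w)]))
E
```

```text
[548.05552249 125.15159573 253.02464098] [ 0.63419729  0.12049145 -0.17819814]
scene [([182.7, 246.0], 0.74), ([286.3, 299.9], 0.67), ([348.9, 166.1], 0.64), ([307.8, 116.1], 0.59)]
top [([160.1, 143.1], 0.79), ([113.6, 269.0], 0.78), ([213.4, 291.6], 0.65)]
```

View pics/c8.png

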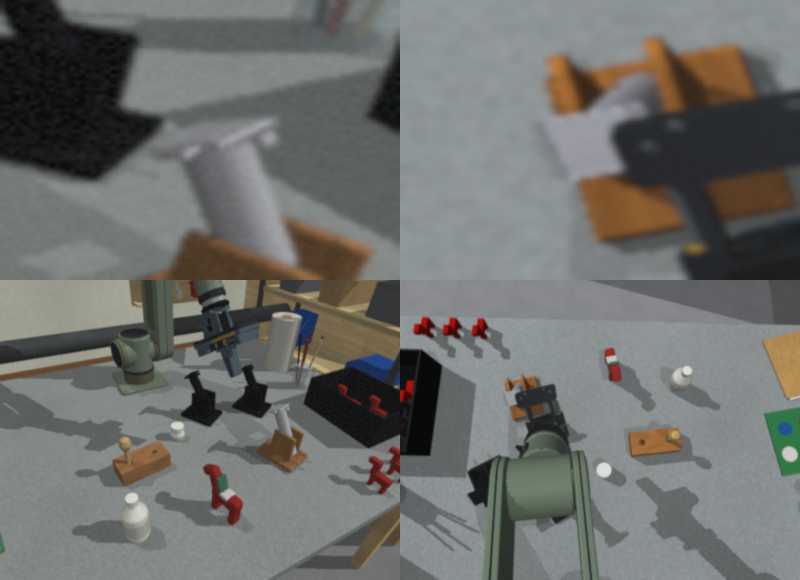

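The cap lies flat over the mouth (tab at scene (349,166), predicted shut position (348,168)). The dabber, horse, pot and bottle are where they started, and the arm is clear. Handing in.

```bash
python3 -c "
from workcell import env
print(env.job_done())"
```

```text
the job is handed in; nothing more can be done
None
```

The job is handed in: the dotting stick is in the leaning tube, tapered end down and flush with the rim. The cap was shut over it afterwards, the bystanders were left untouched, and it took about 18 s.

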